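# Put the lounge's snack bowls away in their keeper

## Robot

A 6-joint arm with a two-finger parallel gripper is mounted at the origin on the work surface. World frame = base frame: x ahead of the robot, y to its left, z up, the work surface at z = 0. Lengths are in m, angles in rad, forces in N, time in s.
With the tool pointing down it reaches from about 0.375 to 0.975 m from the base axis. Payload 3.8 kg.
Tool frame: the origin (TCP) lies midway between the tips of the shut fingers; the grasp point (between the pads) lies 19 mm behind it; z points along the fingers, y is the line along which they close (so a half turn about z gives the same grasp; the last joint's range is limited). The gripper opens to 85 mm and grips with 20 to 120 N. Pads are 22 mm wide; open, the fingers measure 114 mm over their backs; the gripper's body (76 mm by 85 mm) begins 54 mm behind the grasp point. The pads swing forward as they close: fully open they stand 13 mm farther back than shut.
Start: joints at [1.18, 0.264, 1.604, -0, 1.274, -0.037], TCP at [0.234, 0.633, 0.231] pointing down, gripper open.
Joint ranges: [-2.63, 2.63], [-0.94, 2.18], [0.31, 2.57], [-1.31, 4.45], [0, 2.66], [-2.55, 2.55]. Speed limits (rad/s): [2.57, 2.57, 3.14, 3.14, 3.14, 3.14].

## Interface

Orientations are given as a rotation vector (axis times angle).
In Python, from workcell import * gives the robot as it stands. The module is installed in compiled form; this text tells all that it offers.
- The arm moves only by the tool apply_moves, never from a script. Its arguments are lists of equal length, an entry for each row: "fingers": the opening, from 0 (shut) to 1 (fully open); "travel": the shift along the tool's x, y, z normalised to -1 to 1, where 1 is 0.05 m, a list of three; "rotation": the turn, a rotation vector about the tool's x, y, z normalised to -1 to 1, where 1 is 6 degrees, a list of three. In form: {"fingers": [fingers, ...], "travel": [[dx, dy, dz], ...], "rotation": [[ax, ay, az], ...]}. A call has 1 to 12 rows; each row shifts and turns the commanded pose from where the row before left it, along the tool's axes as they then stand; what a row does not reach is not made up. A row lasts 1/10 s, in which the tool goes at most 50 mm and 8.59 degrees, less where a joint would pass 70% of its speed; a pose out of reach is approached as far as the arm can. A call with a number of a shift or a turn outside -1 to 1 is refused whole. A call with a gripper value outside its range is refused whole. The fingers move at their own pace and stop on an object; "newtons" is the grip in N (left out, the last holds). Time passes only in rows, so rows that do not move let the fingers close. It gives the time, the measured TCP pose, the force, the opening and the grip force at its end, in the units of the state.
- read_state(): the state, without advancing time (a new reading comes with each control period).
- read_camera(name): name is "scene" or "top" or "wrist"; returns a dict with "image" (420x560x3 uint8, red, green, blue), "fx", "fy", "cx", "cy" (pixels), "k1" (the pictures are not rectified: a ray, as slopes to the right and down, at radius r is drawn at 1 + k1 r^2 times it, then the intrinsics apply), "extrinsics" (4x4, takes a point from world to camera coordinates). Camera axes: x right, y down, z forward; pixel columns grow to the right and rows downward; lengths in m; the calibration is good to about 2 mm. A picture is of the moment at which its call begins. There is no depth.
- finish_job(): hands the job in; it is judged then, once.
Trained networks look in the newest picture that a camera, given by its name, has taken for a name from the list of things; names that differ only in an ending like _2 or _b are one class to them, and where a whole thing is asked for, a point or a joint stands for the part that bears it (a point fixed in the world has none). Each returns a list of dicts, best first, with "p" (0 to 1); they miss things now and then, are a little off and sometimes report something else, mostly with a low value. They report only what shows in the picture. A call takes as long as a camera call. They do not tell look-alikes from the thing itself.
- regions_of(camera, name): "mask" (420x560 bool, what is visible of it) and "bbox" ([left, top, width, height] in pixels, round what is visible of it).
- tip_of(camera, name): "location" ([column, row] in pixels: a listed point, or the origin of a listed thing).
The state is a dict: "time": time; "q": joint angles; "joint_vel": joint speeds; "joint_torque": joint torques, N m; "tool_pos": TCP position; "tcp_rot": TCP orientation; "wrist_force": force on the tool from outside, world axes, zero at the start; "torque": the same for the moment, N m; "width": opening from 0.0 (shut) to 1.0 (fully open); "grip_force": force on a finger pad.
Only numpy, scipy, OpenCV 4.12 (cv2) and the standard library are available. Lean on these libraries where they do the work, as an engineer would, in place of code of your own. Each camera call takes 0.05 s, during which the arm holds its last target. There are 200 camera calls.

## Task

Put the snack bowls away in the wooden bowl keeper: pull its sloping plunger knob out until it clicks and stays out, nest the medium bowl in the large one and then the small bowl in the medium one, each set down upright and centred rather than dropped, and then push the knob fully home so that the plunger holds the stack. Leave the other things on the table where they are, and let go of everything.

Things in the scene. Friction and masses are not known exactly. Their poses are not given: they have to be found in the camera images.
- keeper: fixed dark wooden bowl keeper: a board 12 mm thick (x -175 to 100, y -90 to 90 mm) with four low brass studs round the seat of the large bowl; at the other end a post (50 mm wide, x -148 to -120 mm) with a sloping guide block (up to 230 mm high) that carries the plunger. Origin on the table under the seat's centre; x from the post towards the seat, z up
- plunger_grip (a point): grip point inside the pear-shaped pale wooden knob (38 mm across, neck 20 mm, 46 mm long) on the plunger's upper end; at home at (-154, 0, 246) mm in the keeper's frame, 43 mm from the guide block. Its z axis is the way to pull, 40 degrees from upright, leaning to the keeper's -x side (robot's left); its y axis is level. The knob's end is 19 mm further along z
- plunger (a joint): plunger travel in m: 0 fully home, 0.075 fully out. A spring detent holds either end: it takes about 15 N along the axis to leave one end, resists up to mid travel, then snaps to the other end; released half way it springs to the nearer end
- plunger_tip (a point): centre of the black rubber ball, 18 mm across, at the plunger's lower end: home it is 42 mm from the seat's axis, just over the small bowl's mouth; out it is 90 mm from it
- bowl_large: large bowl, 170 mm across the rim, 110 mm across the foot; it already stands on the keeper's seat, 12 mm above the table; plain pale wood, 55 mm high, floor 18 mm thick, wall 5 mm thick, the top 22 mm of the wall is an upright lip; origin at the centre of its underside, z up
- bowl_medium: medium bowl, 146 mm across the rim, 92 mm across the foot, standing on the table; nested, its foot stands on the large bowl's floor; plain pale wood, 55 mm high, floor 18 mm thick, wall 5 mm thick, the top 22 mm of the wall is an upright lip; origin at the centre of its underside, z up
- bowl_small: small bowl, 122 mm across the rim, 74 mm across the foot, standing on the table; nested, its foot stands on the medium bowl's floor; plain pale wood, 55 mm high, floor 18 mm thick, wall 5 mm thick, the top 22 mm of the wall is an upright lip; origin at the centre of its underside, z up
- spectacles: black spectacles, 140 mm wide, lying on the magazine; bystander; origin at the centre of its underside
- remote: black remote control, 170 x 45 x 18 mm; bystander; origin at the centre of its underside
- cup: white mug, 76 mm across, 75 mm high, one handle; bystander; origin at the centre of its underside
- coasters: square stack of cork coasters, 90 x 90 x 30 mm; bystander; origin at the centre of its underside
- candle: amber glass candle jar, 60 mm across, 70 mm high; bystander; origin at the centre of its underside
- case: blue spectacle case, 160 x 60 x 45 mm; bystander; origin at the centre of its underside
Things that resemble listed ones, but are neither listed nor needed, are in the scene too. What is shaped like the bowl_small but blue or green is not meant.

How it is judged:
On the way, in this order (a step that is already met when the one before it is completed fails the run):
1. the plunger has been pulled out and stays out on its own (value of joint plunger above 0.062 m and contact force between the fingers and keeper below 0.05 N), for 0.2 s.
2. with the plunger out, the medium bowl is nested in the large one and let go (horizontal distance between bowl_medium and bowl_large below 0.016 m and z of bowl_medium in the frame of bowl_large between 0.012 and 0.023 m and angle between bowl_medium's own z axis and vertical below 0.12 rad and value of joint plunger above 0.062 m and contact force between the fingers and bowl_medium below 0.05 N), for 0.2 s.
3. with the plunger out, the small bowl is nested in the medium one and let go (horizontal distance between bowl_small and bowl_medium below 0.016 m and z of bowl_small in the frame of bowl_medium between 0.012 and 0.023 m and angle between bowl_small's own z axis and vertical below 0.12 rad and value of joint plunger above 0.062 m and contact force between the fingers and bowl_small below 0.05 N), for 0.2 s.
At the end, for the whole second after the job is handed in: the plunger is home (within 6 mm); the large bowl is on its seat (within 15 mm), the medium bowl is in the large one and the small one in the medium one, each foot on the floor below (12 to 23 mm above the foot of the bowl below), centred within 16 mm, upright within 0.12 rad, at rest (value of joint plunger below 0.006 m and horizontal distance between bowl_medium and bowl_large below 0.016 m and z of bowl_medium in the frame of bowl_large between 0.012 and 0.023 m and angle between each of bowl_medium, bowl_small, bowl_large's own z axis and vertical below 0.12 rad and horizontal distance between bowl_small and bowl_medium below 0.016 m and z of bowl_small in the frame of bowl_medium between 0.012 and 0.023 m and horizontal distance between bowl_large and keeper below 0.015 m and linear speed of each of bowl_large, bowl_medium, bowl_small below 0.03 m/s); the robot touches nothing.
It fails at once if a bowl is dropped (it falls faster than 0.7 m/s out of the fingers) ((linear speed of bowl_medium above 0.7 m/s and contact force between the fingers and bowl_medium below 0.05 N) or (linear speed of bowl_small above 0.7 m/s and contact force between the fingers and bowl_small below 0.05 N)).
It fails at once if another thing on the table is moved by more than 40 mm (distance of any of spectacles, remote, cup, coasters, candle, case from where it was at the start of the episode above 0.04 m).
It also fails if it takes over 72 s, if anything falls off the work surface, if the arm or the gripper's body presses on something with over 40 N, if the wrist force passes 120 N, or if a joint passes its speed limit or range.

## Working session

There is one attempt and no reset: what is moved stays moved. The work goes in short steps, Python scripts to look and compute and a tool call to move; the robot and the scene stay as the last step left them, time stands still between calls to the robot, and variables do not carry over. Pictures are saved under pics/ and viewed, at most 10 in all, crops included, and the job is handed in when it is done.

Besides the shell and the picture viewer there is one more tool, called after ">>>" as name(argument=value, ...) on one line, values as JSON. apply_moves: Moves the arm, as the interface text tells. Scaled input: -1 to 1 covers 0.05 m each way for a shift and 6 degrees each way for a turn. Its arguments: {"type":"object","properties":{"fingers":{"type":"array","items":{"type":"number"}},"travel":{"type":"array","items":{"type":"array","items":{"type":"number"}}},"rotation":{"type":"array","items":{"type":"array","items":{"type":"number"}}},"newtons":{"type":"number"}},"required":["fingers","travel","rotation"]}

```bash
mkdir -p pics
cat > h.py <<'E'
from workcell import *
import numpy as np, cv2
from scipy.spatial.transform import Rotation as R
def cam(n):
    c=read_camera(n); c['n']=n; return c
def ray(c,uv):
    d=np.array([(uv[0]-c['cx'])/c['fx'],(uv[1]-c['cy'])/c['fy']])
    u=d.copy()
    for _ in range(20): u=d/(1+c['k1']*(u@u))
    E=np.array(c['extrinsics']); Rm=E[:3,:3]; 
    o=-Rm.T@E[:3,3]; v=Rm.T@np.array([u[0],u[1],1]); return o,v/np.linalg.norm(v)
def onz(c,uv,z):
    o,v=ray(c,uv); return o+v*(z-o[2])/v[2]
def proj(c,P):
    E=np.array(c['extrinsics']); p=E[:3,:3]@np.array(P)+E[:3,3]; u=p[:2]/p[2]
    u=u*(1+c['k1']*(u@u)); return np.array([u[0]*c['fx']+c['cx'],u[1]*c['fy']+c['cy']])
def tri(rs):
    A=sum(np.eye(3)-np.outer(v,v) for o,v in rs); b=sum((np.eye(3)-np.outer(v,v))@o for o,v in rs)
    return np.linalg.solve(A,b)
E
cat > a.py <<'E'
from h import *
C={n:cam(n) for n in ('scene','top')}
np.set_printoptions(precision=3,suppress=True)
for n,c in C.items(): cv2.imwrite(f'pics/{n}0.png',cv2.cvtColor(c['image'],cv2.COLOR_RGB2BGR)); print(n,ray(c,(280,210)),c['fx'],c['k1'])
for t in ['keeper','plunger_grip','plunger_tip','bowl_large','bowl_medium','bowl_small','cup','candle','case','coasters','remote','spectacles']:
  for n,c in C.items():
    for d in tip_of(n,t)[:4]:
        print(t,n,round(d['p'],2),np.round(d['location'],1),onz(c,d['location'],0.012 if t=='bowl_large' else 0))
print(read_state())
E
python3 a.py
```

```text
scene (array([1.027, 0.846, 0.924]), array([-0.382, -0.692, -0.612])) 439.26806936495643 0.025761563890094392
top (array([ 0.321, -0.065,  1.377]), array([ 0.136,  0.006, -0.991])) 444.2156974692049 -0.00521146219065575
keeper scene 0.82 [271.2 272.3] [0.611 0.05  0.   ]
keeper top 0.57 [251.2 177.1] [0.614 0.036 0.   ]
keeper top 0.53 [367.3 147.5] [ 0.716 -0.331  0.   ]
plunger_grip scene 0.69 [301.3 234.4] [ 0.449 -0.055  0.   ]
plunger_grip top 0.62 [183.1 164.9] [0.651 0.255 0.   ]
plunger_tip scene 0.62 [279.8 249.1] [ 0.543 -0.025  0.   ]
bowl_large scene 0.69 [269.8 268.7] [0.614 0.046 0.012]
bowl_large top 0.76 [250.2 176.1] [0.615 0.039 0.012]
bowl_medium scene 0.91 [287.9 220. ] [ 0.452 -0.138  0.   ]
bowl_medium top 0.92 [302.4 227.5] [ 0.457 -0.127  0.   ]
bowl_small scene 0.84 [265.6 164.7] [ 0.363 -0.483  0.   ]
bowl_small scene 0.83 [312.6 172.5] [ 0.225 -0.351  0.   ]
bowl_small scene 0.82 [240.2 193.2] [ 0.531 -0.35   0.   ]
bowl_small scene 0.72 [200.7 166.5] [ 0.597 -0.583  0.   ]
bowl_small top 0.81 [376.7 203.4] [ 0.536 -0.358  0.   ]
bowl_small top 0.63 [418.3 
[... 674 characters left out ...]
scene 0.81 [385.9 317.6] [ 0.418  0.331 -0.   ]
remote scene 0.15 [278.1 249.7] [ 0.548 -0.025  0.   ]
remote top 0.7 [162. 238.] [0.417 0.31  0.   ]
remote top 0.61 [185.2 162. ] [0.661 0.249 0.   ]
spectacles top 0.48 [121.7 167. ] [0.641 0.452 0.   ]
{'time': 1.3, 'q': array([ 1.18 ,  0.264,  1.604,  0.   ,  1.274, -0.037]), 'joint_vel': array([ 0.   ,  0.   , -0.002, -0.   ,  0.002, -0.   ]), 'joint_torque': array([  0.001, -51.508, -36.771,   0.   ,   0.001,   0.   ]), 'tool_pos': array([0.234, 0.633, 0.231]), 'tcp_rot': array([0.553, 3.093, 0.   ]), 'wrist_force': array([ 0.611, -0.317, -0.05 ]), 'torque': array([ 0.096,  0.014, -0.065]), 'grip_force': 0.0, 'width': 1.0001325020176266}
```

View pics/scene0.png

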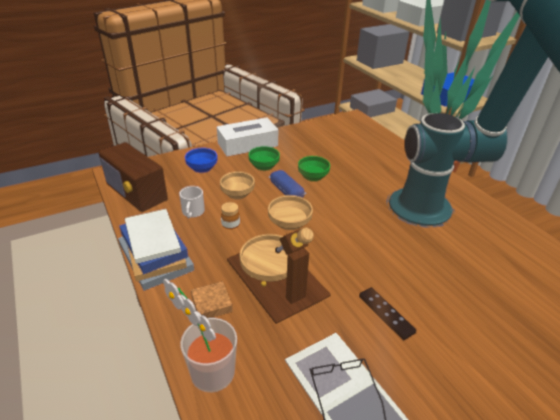

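View pics/top0.png

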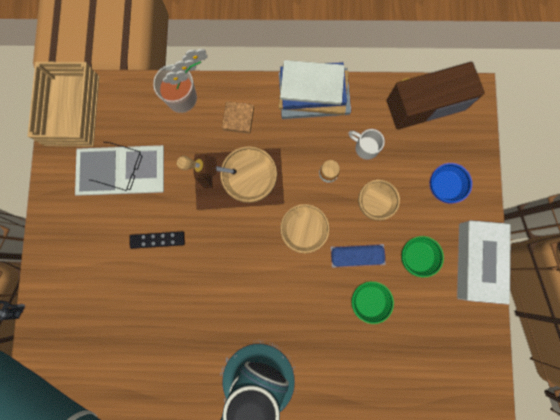

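```bash
cat > b.py <<'E'
from h import *
np.set_printoptions(precision=4,suppress=True)
C={n:cam(n) for n in ('scene','top')}
for t in ['keeper','plunger_grip','plunger_tip','bowl_large','bowl_medium']:
  rs=[ray(C[n],tip_of(n,t)[0]['location']) for n in C if tip_of(n,t)]
  if len(rs)==2: print(t,tri(rs))
# rim ellipses: mask bbox / fitted circle on rim height
for t,h,n in [('bowl_large',.067,'top'),('bowl_medium',.055,'top'),('bowl_small',.055,'top'),('bowl_medium',.055,'scene'),('bowl_small',.055,'scene')]:
  for d in regions_of(n,t)[:4]:
    m=d['mask'].astype(np.uint8); cs=max(cv2.findContours(m,0,1)[0],key=len)[:,0,:]
    P=np.array([onz(C[n],p,h)[:2] for p in cs.astype(float)])
    hull=P
    c,r=cv2.minEnclosingCircle(hull.astype(np.float32)*1000)
    col=C[n]['image'][d['mask']].mean(0)
    print(t,n,round(d['p'],2),d['bbox'],'circle',np.round(c,1),round(r,1),'rgb',col.round())
E
python3 b.py
```

```text
plunger_grip [0.5984 0.1944 0.2477]
plunger_tip [ 0.4723 -0.1404 -0.1213]
bowl_large [0.6067 0.0423 0.0092]
bowl_medium [ 0.4519 -0.1449 -0.0177]
bowl_large top 0.84 [222.1, 143.6, 55.9, 58.8] circle [611.5  40.9] 85.8 rgb [182. 147.  96.]
bowl_medium top 0.71 [280.3, 202.7, 44.9, 53.3] circle [ 451.2 -130.6] 72.6 rgb [184. 148.  97.]
bowl_small top 0.94 [428.9, 164.1, 43.3, 40.6] circle [ 593.4 -568.8] 63.3 rgb [ 34.  81. 169.]
bowl_small top 0.92 [353.0, 278.5, 39.0, 48.4] circle [ 239.5 -329.3] 62.6 rgb [ 38. 132.  60.]
bowl_small top 0.78 [359.0, 180.8, 42.9, 37.1] circle [ 540.2 -354.9] 65.4 rgb [177. 142.  93.]
bowl_small top 0.68 [400.6, 234.9, 42.8, 41.7] circle [ 373.5 -477.6] 64.8 rgb [ 37. 131.  58.]
bowl_medium scene 0.8 [268.3, 195.8, 47.3, 33.8] circle [ 459.8 -114.3] 89.5 rgb [189. 145.  91.]
bowl_small scene 0.94 [222.2, 167.3, 34.0, 33.6] circle [ 552.9 -329. ] 87.7 rgb [177. 135.  85.]
bowl_small scene 0.89 [297.1, 154.2, 34.4, 24.5] circle [ 253.3 -304.6] 88.4 rgb [ 56. 114.  48.]
bowl_small scene 0.78 [182.7, 148.0, 32.9, 25.4] circle [ 606.7 -542.9] 83.2 rgb [ 45.  71. 154.]
bowl_small scene 0.72 [248.3, 147.7, 31.0, 24.6] circle [ 387.2 -450.8] 86.8 rgb [ 52. 115.  51.]
```

The scene view shows the keeper with the post nearer the camera and the knob at (302,237). The top view shows the keeper board corners at about (194,152), (282,150), (284,205), (196,209). The medium bowl is at (305,228), the pale small bowl at (379,200), and the blue and green decoys are off to the right.

```bash
cat >> h.py <<'E'
np.set_printoptions(precision=3,suppress=True)
def down(yang): # tool pointing down, tool y at angle yang (world, deg)
    a=np.radians(yang); y=np.array([np.cos(a),np.sin(a),0]); z=np.array([0,0,-1.]); return np.c_[np.cross(y,z),y,z]
def plan(wps,st=None):
    st=st or read_state(); p=np.array(st['tool_pos']); Rm=R.from_rotvec(st['tcp_rot']).as_matrix()
    for q,Q in wps:
        q=np.array(q); rv=R.from_matrix(Rm.T@Q).as_rotvec(); dp=q-p
        n=int(np.ceil(max(np.linalg.norm(dp)/.045,np.degrees(np.linalg.norm(rv))/5.9,1)))
        print('rows',n,'tool shift(start axes) mm',1000*Rm.T@dp,'rot/row units',np.degrees(rv)/6/n)
        for i in range(n):
            Ri=Rm@R.from_rotvec(rv*i/n).as_matrix(); print((Ri.T@dp/n/.05).round(2).tolist(),end=',')
        print(); p=q;Rm=Q
E
cat > c.py <<'E'
from h import *
c=cam('top')
m=c['image'].astype(int)
P=np.array([onz(c,u,.012)[:2] for u in [(194,152),(282,149.5),(284,205),(196,209)]])
print(P); print(P.mean(0)); 
e=(P[0]+P[3]-P[1]-P[2])/2; print('len',np.linalg.norm(e),'yaw of -x',np.degrees(np.arctan2(e[1],e[0])))
kx=-e/np.linalg.norm(e); print('seat',P.mean(0)+kx*.0375)
k=regions_of('top','keeper'); print([(d['p'],d['bbox']) for d in k])
for d in k[:1]:
    cs=max(cv2.findContours(d['mask'].astype(np.uint8),0,1)[0],key=len).astype(np.float32); print(cv2.minAreaRect(cs))
s=cam('scene')
for _ in range(3):
    r=[]
    for n,cc in (('top',c),('scene',s)):
        cam(n); g=tip_of(n,'plunger_grip'); print(n,[ (round(x['p'],2),np.round(x['location'],1)) for x in g[:2]],onz(cc,g[0]['location'],.246)); r.append(ray(cc,g[0]['location']))
    print(tri(r))
E
python3 c.py
```

```text
[[ 0.691  0.22 ]
 [ 0.702 -0.06 ]
 [ 0.525 -0.069]
 [ 0.508  0.205]]
[0.606 0.074]
len 0.2770316291552604 yaw of -x 92.98323399236313
seat [0.608 0.037]
[(0.62, [179.1, 146.0, 106.0, 65.5])]
((230.2827606201172, 179.1062469482422), (56.65478515625, 103.79208374023438), 85.38934326171875)
top [(0.5, array([185.2, 162.1])), (0.22, array([328.1, 173.3]))] [0.6   0.193 0.246]
scene [(0.66, array([302.7, 236. ]))] [0.602 0.191 0.246]
[0.601 0.192 0.246]
top [(0.68, array([373.4, 203.1])), (0.67, array([186.1, 163.2]))] [ 0.499 -0.297  0.246]
scene [(0.59, array([303.1, 236.5]))] [0.602 0.193 0.246]
[ 0.456 -0.267 -0.1  ]
top [(0.58, array([186. , 163.6]))] [0.596 0.19  0.246]
scene [(0.6, array([304.2, 237.3]))] [0.602 0.197 0.246]
[0.597 0.191 0.24 ]
```

```bash
cat >> h.py <<'E'
YAW=np.radians(93.5); U=np.array([np.cos(YAW),np.sin(YAW),0]) # keeper -x
PP=np.cos(np.radians(40))*np.array([0,0,1])+np.sin(np.radians(40))*U
GRIP=np.array([.600,.193,.246])
ty=np.cos(np.radians(40))*U-np.sin(np.radians(40))*np.array([0,0,1])
KR=np.c_[np.cross(ty,-PP),ty,-PP]
E
python3 -c "
from h import *
t=GRIP-.019*PP
mid=t+.16*PP
plan([(mid,KR),(t+.09*PP,KR)])"
```

```text
rows 12 tool shift(start axes) mm [-459.437 -203.129 -122.723] rot/row units [ 0.547 -0.115 -0.317]
[-0.77, -0.34, -0.2],[-0.76, -0.37, -0.17],[-0.75, -0.41, -0.14],[-0.73, -0.44, -0.11],[-0.72, -0.47, -0.08],[-0.7, -0.5, -0.04],[-0.69, -0.52, -0.0],[-0.67, -0.54, 0.04],[-0.65, -0.56, 0.08],[-0.63, -0.58, 0.12],[-0.61, -0.59, 0.16],[-0.59, -0.6, 0.2],
rows 2 tool shift(start axes) mm [-0. -0. 70.] rot/row units [0. 0. 0.]
[-0.0, -0.0, 0.7],[-0.0, -0.0, 0.7],
```

>>> apply_moves(fingers=[1,1,1,1,1,1,1,1,1,1,1,1], travel=[[-0.77,-0.34,-0.2],[-0.76,-0.37,-0.17],[-0.75,-0.41,-0.14],[-0.73,-0.44,-0.11],[-0.72,-0.47,-0.08],[-0.7,-0.5,-0.04],[-0.69,-0.52,0],[-0.67,-0.54,0.04],[-0.65,-0.56,0.08],[-0.63,-0.58,0.12],[-0.61,-0.59,0.16],[-0.59,-0.6,0.2]], rotation=[[0.547,-0.115,-0.317],[0.547,-0.115,-0.317],[0.547,-0.115,-0.317],[0.547,-0.115,-0.317],[0.547,-0.115,-0.317],[0.547,-0.115,-0.317],[0.547,-0.115,-0.317],[0.547,-0.115,-0.317],[0.547,-0.115,-0.317],[0.547,-0.115,-0.317],[0.547,-0.115,-0.317],[0.547,-0.115,-0.317]])

```text
time: 4.55
tool_pos: [0.5967, 0.2819, 0.3535]
tcp_rot: [-0.093, 2.931, -1.069]
wrist_force: [0.6, 0.3, 0.8]
width: 1.003
grip_force: 0.0
```

```bash
cat > w.py <<'E'
from h import *
import sys
c=cam('wrist'); cv2.imwrite(f'pics/{sys.argv[1]}.png',cv2.cvtColor(c['image'],cv2.COLOR_RGB2BGR))
s=read_state(); print(s['time'],s['tool_pos'],s['q'],s['wrist_force'])
print([(round(d['p'],2),np.round(d['location'],1)) for d in tip_of('wrist','plunger_grip')])
print('expected px',proj(c,GRIP))
t=GRIP-.019*PP
o,v=ray(c,proj(c,GRIP)); g=tip_of('wrist','plunger_grip')
if g:
    o,v=ray(c,g[0]['location']); d=((GRIP-o)@PP)/(v@PP); e=o+d*v-GRIP; print('offset (world mm)',e*1000,'in tool',KR.T@e*1000)
plan([(t+.06*PP,KR),(t,KR)])
E
python3 w.py w1
```

```text
4.6 [0.601 0.278 0.354] [ 0.677  0.432  1.31  -0.577  1.811 -0.976] [ 2.08  -1.564 -0.113]
[(0.89, array([287. , 188.8]))]
expected px [285.405 193.8  ]
offset (world mm) [-5.028  0.856 -0.975] in tool [4.967 1.517 0.   ]
rows 3 tool shift(start axes) mm [ 1.734  0.442 97.658] rot/row units [ 0.002 -0.006 -0.005]
[0.01, 0.0, 0.65],[0.01, 0.0, 0.65],[0.01, 0.0, 0.65],
rows 2 tool shift(start axes) mm [ 0. -0. 60.] rot/row units [0. 0. 0.]
[0.0, -0.0, 0.6],[0.0, -0.0, 0.6],
```

>>> apply_moves(fingers=[1,1,1,1,1,1,0,0,0,0,0,0], travel=[[0.03,0.01,0.6],[0.03,0.01,0.6],[0.02,0.01,0.6],[0.01,0.0,0.6],[0,0,0.5],[0,0,0.25],[0,0,0],[0,0,0],[0,0,0],[0,0,0],[0,0,0],[0,0,0]], rotation=[[0,0,0],[0,0,0],[0,0,0],[0,0,0],[0,0,0],[0,0,0],[0,0,0],[0,0,0],[0,0,0],[0,0,0],[0,0,0],[0,0,0]], newtons=90)

```text
time: 5.9
tool_pos: [0.5978, 0.1834, 0.2348]
tcp_rot: [-0.089, 2.928, -1.067]
wrist_force: [-2.0, 0.3, 5.6]
width: 0.395
grip_force: 88.8
```

>>> apply_moves(fingers=[0,0,0,0,0,0,0,0,0,0], travel=[[0,0,-0.15],[0,0,-0.2],[0,0,-0.2],[0,0,-0.2],[0,0,-0.2],[0,0,-0.2],[0,0,-0.2],[0,0,-0.15],[0,0,0],[0,0,0]], rotation=[[0,0,0],[0,0,0],[0,0,0],[0,0,0],[0,0,0],[0,0,0],[0,0,0],[0,0,0],[0,0,0],[0,0,0]])

```text
time: 6.9
tool_pos: [0.5938, 0.2315, 0.2924]
tcp_rot: [-0.088, 2.93, -1.067]
wrist_force: [-3.9, -0.3, 7.2]
width: 0.397
grip_force: 99.8
```

>>> apply_moves(fingers=[1,1,1,1,1,1,1,1], travel=[[0,0,0],[0,0,0],[0,0,0],[0,0,0],[0,0,-0.4],[0,0,-0.7],[0,0,-0.9],[0,0,-0.8]], rotation=[[0,0,0],[0,0,0],[0,0,0],[0,0,0],[0,0,0],[0,0,0],[0,0,0],[0,0,0]])

```text
time: 7.7
tool_pos: [0.5885, 0.3216, 0.3972]
tcp_rot: [-0.09, 2.932, -1.066]
wrist_force: [-0.3, 0.6, 0.8]
width: 0.999
grip_force: 0.0
```

```bash
python3 -c "
from h import *
for n in ('top','scene'):
    cam(n); print([(round(d['p'],2),d['location']) for d in tip_of(n,'plunger_grip')])
D=down(93.5)
plan([((.452,-.20,.28),D)])"
```

```text
[(0.67, [161.8, 157.3])]
[(0.63, [317.0, 229.1])]
rows 13 tool shift(start axes) mm [ 169.332 -318.254  417.631] rot/row units [-0.511  0.001  0.001]
[0.26, -0.49, 0.64],[0.26, -0.52, 0.62],[0.26, -0.56, 0.59],[0.26, -0.59, 0.56],[0.26, -0.62, 0.52],[0.26, -0.64, 0.49],[0.26, -0.67, 0.46],[0.26, -0.69, 0.42],[0.26, -0.71, 0.38],[0.26, -0.73, 0.34],[0.26, -0.75, 0.3],[0.26, -0.76, 0.26],[0.26, -0.78, 0.22],
```

>>> apply_moves(fingers=[0.4,0.4,0.4,0.4,0.4,0.4,0.4,0.4,0.4,0.4,0.4,0.4], travel=[[0.8,-0.2,0.0],[0.8,-0.3,0.2],[0.7,-0.55,0.5],[0.3,-0.75,0.55],[0.26,-0.75,0.5],[0.2,-0.75,0.5],[0.1,-0.75,0.5],[0.1,-0.75,0.5],[0,-0.8,0.5],[0,-0.8,0.4],[0,-0.8,0.4],[0,-0.8,0.3]], rotation=[[-0.2,0,0],[-0.4,0,0],[-0.6,0,0],[-0.6,0,0],[-0.6,0,0],[-0.6,0,0],[-0.6,0,0],[-0.6,0,0],[-0.6,0,0],[-0.6,0,0],[-0.6,0,0],[-0.6,0,0]])

```text
time: 9.1
tool_pos: [0.4526, -0.1471, 0.3117]
tcp_rot: [0.093, -3.139, 0.005]
wrist_force: [1.0, 0.4, -0.6]
width: 0.399
grip_force: 0.0
```

```bash
cat > m.py <<'E'
from h import *
import sys
t=sys.argv[1]; X=np.array(eval(sys.argv[2])); r=float(sys.argv[3])
c=cam('wrist')
if len(sys.argv)>4: cv2.imwrite(f'pics/{sys.argv[4]}.png',cv2.cvtColor(c['image'],cv2.COLOR_RGB2BGR))
s=read_state(); print(s['time'],s['tool_pos'],s['tcp_rot'],s['q'])
for d in tip_of('wrist',t): print('tip',round(d['p'],2),np.round(d['location'],1),onz(c,d['location'],0))
for d in regions_of('wrist',t):
    cs=max(cv2.findContours(d['mask'].astype(np.uint8),0,1)[0],key=len)[:,0,:]
    P=np.array([onz(c,p,.055)[:2] for p in cs.astype(float)]); cc,rr=cv2.minEnclosingCircle(P.astype(np.float32)*1000)
    print('mask',round(d['p'],2),d['bbox'],np.round(cc,1),round(rr,1))
D=down(93.5); g=X-U[:2]*(r-.0025)
plan([((*g,.10),D),((*g,.041),D)],s)
E
python3 m.py bowl_medium '(.452,-.131)' .073 w2
```

```text
9.15 [ 0.451 -0.156  0.309] [ 0.08  -3.135  0.01 ] [-0.379 -0.156  1.903 -0.008  1.397 -1.999]
tip 0.85 [292.5 166.9] [ 0.452 -0.137  0.   ]
mask 0.78 [243.1, 115.4, 107.1, 108.0] [ 449.5 -131.4] 72.7
rows 5 tool shift(start axes) mm [ -4.088 -44.596 209.319] rot/row units [-0.012 -0.011 -0.019]
[-0.02, -0.18, 0.84],[-0.01, -0.18, 0.84],[-0.01, -0.18, 0.84],[-0.01, -0.18, 0.84],[-0.01, -0.18, 0.84],
rows 2 tool shift(start axes) mm [ 0.  0. 59.] rot/row units [0. 0. 0.]
[0.0, 0.0, 0.59],[0.0, 0.0, 0.59],
```

>>> apply_moves(fingers=[0.5,0.5,0.5,0.5,0.5,0.5,0.5,0.5,0,0,0,0], travel=[[-0.02,-0.18,0.84],[-0.01,-0.19,0.84],[-0.01,-0.19,0.84],[-0.01,-0.19,0.84],[-0.01,-0.18,0.84],[0,0,0.6],[0,0,0.4],[0,0,0.18],[0,0,0],[0,0,0],[0,0,0],[0,0,0]], rotation=[[-0.04,-0.04,-0.08],[0,0,0],[0,0,0],[0,0,0],[0,0,0],[0,0,0],[0,0,0],[0,0,0],[0,0,0],[0,0,0],[0,0,0],[0,0,0]], newtons=80)

```text
time: 10.45
tool_pos: [0.4629, -0.1923, 0.0466]
tcp_rot: [-0.11, 3.133, -0.005]
wrist_force: [0.3, 0.2, -0.3]
width: 0.024
grip_force: 79.6
```

>>> apply_moves(fingers=[0,0,0], travel=[[0,0,0],[0,0,0],[0,0,0]], rotation=[[0,0,0],[0,0,0],[0,0,0]])

```text
time: 10.75
tool_pos: [0.4624, -0.1925, 0.0458]
tcp_rot: [-0.109, 3.134, -0.005]
wrist_force: [0.4, -0.2, 0.1]
width: 0.026
grip_force: 79.7
```

>>> apply_moves(fingers=[0,0,0,0], travel=[[0,0,-0.3],[0,0,-0.4],[0,0,-0.3],[0,0,0]], rotation=[[0,0,0],[0,0,0],[0,0,0],[0,0,0]])

```text
time: 11.15
tool_pos: [0.463, -0.1928, 0.0972]
tcp_rot: [-0.11, 3.132, -0.006]
wrist_force: [-0.1, 0.6, -2.0]
width: 0.026
grip_force: 79.4
```

```bash
cat > v.py <<'E'
from h import *
import sys
# crops of scene + top around gripper, wrist
t=sys.argv[1]; s=read_state(); print(s['time'],s['tool_pos'],s['tcp_rot'],s['wrist_force'],s['torque'],s['width'],s['grip_force'])
ims=[]
for n in ('scene','wrist'):
    c=cam(n); 
    for d in tip_of(n,t)[:2]:print(n,round(d['p'],2),np.round(d['location'],1))
    im=c['image']
    if n=='scene':
        u=proj(c,s['tool_pos']).astype(int); x=np.clip(u[0]-90,0,380); y=np.clip(u[1]-90,0,240); im=im[y:y+180,x:x+180]; im=cv2.resize(im,(400,400),interpolation=cv2.INTER_CUBIC)
    else: im=cv2.resize(im,(400,400*420//560)); im=cv2.copyMakeBorder(im,0,100,0,0,0)
    ims.append(im)
cv2.imwrite(f'pics/{sys.argv[2]}.png',cv2.cvtColor(np.hstack(ims),cv2.COLOR_RGB2BGR))
E
python3 v.py bowl_medium v1
```

```text
11.15 [ 0.463 -0.193  0.097] [-0.11   3.132 -0.006] [-0.137  0.579 -1.978] [-0.097 -0.105 -0.054] 0.02586443662688907 79.40390964885495
scene 0.69 [284.1 211.7]
wrist 0.85 [382.5 241.2]
```

View pics/v1.png

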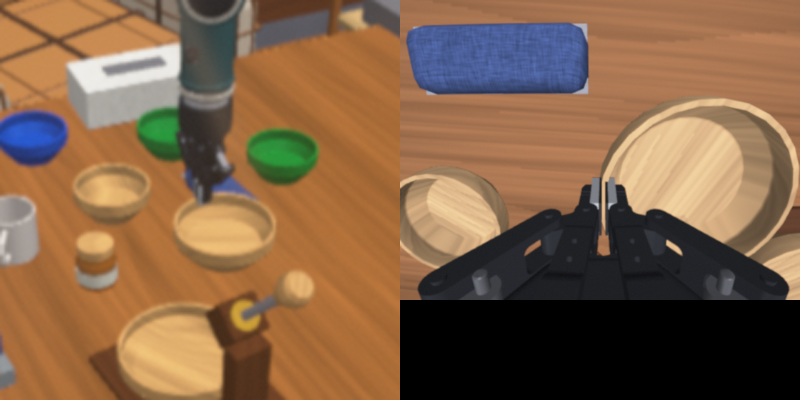

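```bash
cat > o.py <<'E'
from h import *
import sys
t,zt,r=sys.argv[1],float(sys.argv[2]),float(sys.argv[3]) # zt: TCP z when bowl stood on table
s=read_state(); p=np.array(s['tool_pos']); zb=p[2]-zt
for n in ('wrist','top','scene'):
    c=cam(n)
    for d in tip_of(n,t)[:1]: print(n,'tip',round(d['p'],2),onz(c,d['location'],zb)-p)
    for d in regions_of(n,t)[:1]:
        cs=max(cv2.findContours(d['mask'].astype(np.uint8),0,1)[0],key=len)[:,0,:]
        P=np.array([onz(c,q,zb+.055)[:2] for q in cs.astype(float)]); cc,rr=cv2.minEnclosingCircle(P.astype(np.float32)*1000)
        print(n,'mask',round(d['p'],2),np.array(cc)-p[:2]*1000,rr)
c=cam('top')
for d in regions_of('top','bowl_large')[:1]:
    cs=max(cv2.findContours(d['mask'].astype(np.uint8),0,1)[0],key=len)[:,0,:]
    P=np.array([onz(c,q,.067)[:2] for q in cs.astype(float)]); print('large',cv2.minEnclosingCircle(P.astype(np.float32)*1000))
print(p,s['q'])
E
python3 o.py bowl_medium .0458 .073
```

```text
wrist tip 0.78 [-0.001  0.065 -0.046]
wrist mask 0.61 [-3.794 65.301] 72.09649658203125
top tip 0.9 [ 0.009  0.068 -0.046]
top mask 0.61 [ 8.484 81.038] 73.40621948242188
scene tip 0.98 [-0.004  0.07  -0.046]
scene mask 0.8 [ 5.656 91.309] 92.77357482910156
large ((610.7078247070312, 39.64717102050781), 86.50184631347656)
[ 0.461 -0.192  0.094] [-0.444  0.061  2.111 -0.     0.968 -2.085]
```

```bash
python3 -c "
from h import *
D=down(93.5)
plan([((.463,-.192,.145),D),((.614,-.029,.14),D),((.614,-.029,.09),D)])"
```

```text
rows 2 tool shift(start axes) mm [ -1.607  -0.248 -49.847] rot/row units [-0.01   0.018  0.042]
[-0.02, -0.0, -0.5],[-0.02, -0.0, -0.5],
rows 5 tool shift(start axes) mm [-160.669  153.478    5.   ] rot/row units [0. 0. 0.]
[-0.64, 0.61, 0.02],[-0.64, 0.61, 0.02],[-0.64, 0.61, 0.02],[-0.64, 0.61, 0.02],[-0.64, 0.61, 0.02],
rows 2 tool shift(start axes) mm [ 0.  0. 50.] rot/row units [0. 0. 0.]
[0.0, 0.0, 0.5],[0.0, 0.0, 0.5],
```

>>> apply_moves(fingers=[0,0,0,0,0,0,0,0,0,0,0,0], travel=[[-0.01,0,-0.4],[-0.01,0,-0.4],[-0.01,0,-0.2],[-0.25,0.25,0],[-0.4,0.4,0],[-0.5,0.47,0.02],[-0.5,0.47,0.02],[-0.5,0.46,0.02],[-0.5,0.46,0.02],[-0.35,0.35,0.02],[-0.2,0.2,0],[0,0,0]], rotation=[[0,0.02,0.04],[0,0.02,0.04],[0,0,0],[0,0,0],[0,0,0],[0,0,0],[0,0,0],[0,0,0],[0,0,0],[0,0,0],[0,0,0],[0,0,0]])

```text
time: 13.1
tool_pos: [0.6139, -0.0281, 0.1395]
tcp_rot: [0.1, -3.14, 0.003]
wrist_force: [-0.6, -1.5, -1.0]
width: 0.02
grip_force: 79.4
```

```bash
cp o.py o2.py; sed -i 's/-p\[:2\]\*1000//; s/-p)$/)/; s/,zb)-p/,zb)/' o2.py; python3 o2.py bowl_medium .0458 .073; python3 v.py bowl_medium v2
```

```text
wrist tip 0.81 [0.615 0.036 0.094]
wrist mask 0.58 [610.09   37.718] 72.03997802734375
top tip 0.77 [0.618 0.034 0.094]
top mask 0.69 [621.376  13.731] 58.22578048706055
scene tip 0.67 [0.617 0.043 0.094]
scene mask 0.83 [616.235  54.485] 83.31062316894531
large ((607.5751342773438, -37.2315788269043), 15.673526763916016)
[ 0.614 -0.028  0.139] [-0.085  0.223  1.83  -0.002  1.088 -1.718]
13.65 [ 0.613 -0.03   0.14 ] [ 0.096 -3.14   0.004] [ 0.19   0.101 -0.512] [-0.126 -0.019  0.049] 0.026154982232779383 79.41790639718874
scene 0.88 [265.8 246.8]
scene 0.26 [193.6 213.7]
wrist 0.65 [382. 238.]
```

View pics/v2.png

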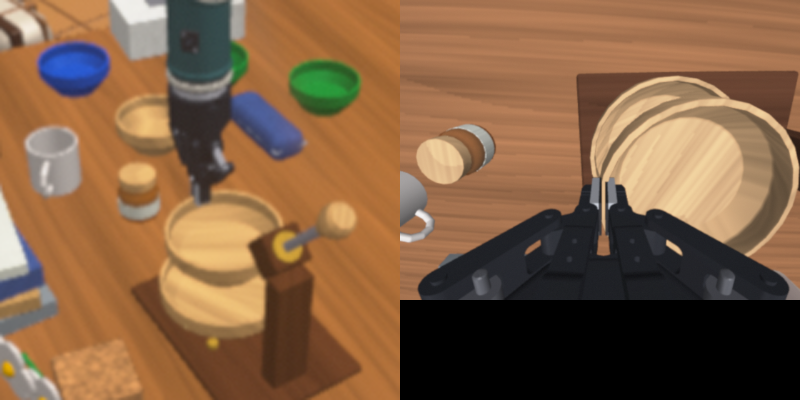

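>>> apply_moves(fingers=[0,0,0,0,0,0,0,0], travel=[[0.02,0.03,0.25],[0.02,0.03,0.25],[0,0,0.25],[0,0,0.2],[0,0,0.15],[0,0,0.1],[0,0,0.03],[0,0,0]], rotation=[[0,0,0],[0,0,0],[0,0,0],[0,0,0],[0,0,0],[0,0,0],[0,0,0],[0,0,0]])

```text
time: 14.65
tool_pos: [0.6112, -0.0265, 0.0783]
tcp_rot: [0.097, -3.14, 0.003]
wrist_force: [-1.1, -0.2, -1.5]
width: 0.028
grip_force: 79.4
```

>>> apply_moves(fingers=[0,0,0], travel=[[0,0,0.03],[0,0,0.03],[0,0,0]], rotation=[[0,0,0],[0,0,0],[0,0,0]])

```text
time: 14.95
tool_pos: [0.6117, -0.0268, 0.076]
tcp_rot: [-0.096, 3.139, -0.004]
wrist_force: [0.5, -0.4, 1.0]
width: 0.025
grip_force: 79.7
```

>>> apply_moves(fingers=[0.25,0.25,0.25,0.25,0.25,0.25,0.25,0.25,0.25,0.25], travel=[[0,0,0.02],[0,0,0],[0,0,0],[0,0,-0.2],[0,0,-0.4],[0,0,-0.7],[0,0,-0.7],[0,0,-0.6],[0,0,-0.3],[0,0,0]], rotation=[[0,0,0],[0,0,0],[0,0,0],[0,0,0],[0,0,0],[0,0,0],[0,0,0],[0,0,0],[0,0,0],[0,0,0]])

```text
time: 15.95
tool_pos: [0.613, -0.0263, 0.2229]
tcp_rot: [-0.097, 3.134, -0.005]
wrist_force: [-0.3, -0.8, -0.2]
width: 0.251
grip_force: 0.0
```

Run:
```python
from h import *
for n in ('wrist','top','scene'):
    c=cam(n)
    if n=='wrist': cv2.imwrite('pics/w3.png',cv2.cvtColor(c['image'],cv2.COLOR_RGB2BGR))
    for t,zb,h in (('bowl_large',.012,.067),('bowl_medium',.030,.085)):
        for d in tip_of(n,t)[:1]: print(t,n,'tip',round(d['p'],2),onz(c,d['location'],zb))
        if n=='scene': continue
        for d in regions_of(n,t)[:1]:
            cs=max(cv2.findContours(d['mask'].astype(np.uint8),0,1)[0],key=len)[:,0,:]
            P=np.array([onz(c,q,h)[:2] for q in cs.astype(float)]); print(t,n,'mask',cv2.minEnclosingCircle(P.astype(np.float32)*1000))
s=read_state();print(s['time'],s['tool_pos'],s['q'])
D=down(93.5)
plan([((.54,-.37,.28),D)])
```

```text
bowl_large wrist mask ((611.0525512695312, 38.982749938964844), 85.57466888427734)
bowl_medium wrist tip 0.77 [0.616 0.041 0.03 ]
bowl_medium wrist mask ((611.176025390625, 40.936649322509766), 73.58162689208984)
bowl_medium top tip 0.72 [0.612 0.04  0.03 ]
bowl_medium top mask ((628.3624877929688, 24.816085815429688), 66.69466400146484)
bowl_large scene tip 0.59 [0.603 0.046 0.012]
bowl_medium scene tip 0.95 [0.612 0.034 0.03 ]
16.6 [ 0.611 -0.026  0.219] [-0.082  0.153  1.759 -0.002  1.23  -1.714]
rows 8 tool shift(start axes) mm [  92.092 -338.924  -60.134] rot/row units [-0.003 -0.001  0.001]
[0.23, -0.85, -0.15],[0.23, -0.85, -0.15],[0.23, -0.85, -0.15],[0.23, -0.85, -0.15],[0.23, -0.85, -0.15],[0.23, -0.85, -0.15],[0.23, -0.85, -0.15],[0.23, -0.85, -0.15],
```

View pics/w3.png

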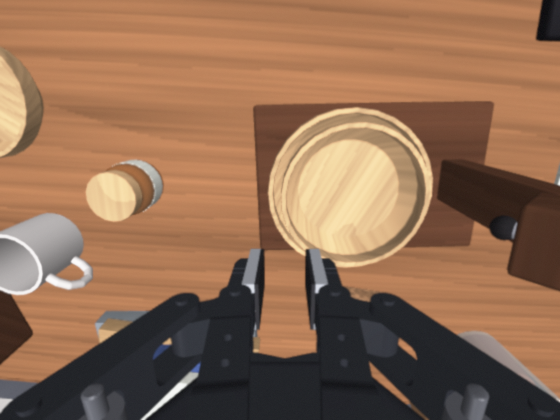

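The picture shows the medium bowl nested and centred in the large one, around (355,185). The plunger tip at (505,228) is clear of the bowls. Next is the small bowl.

>>> apply_moves(fingers=[0.5,0.5,0.5,0.5,0.5,0.5,0.5,0.5,0.5,0.5,0.5,0.5], travel=[[0.1,-0.5,-0.1],[0.2,-0.7,-0.15],[0.2,-0.7,-0.15],[0.2,-0.7,-0.15],[0.2,-0.7,-0.15],[0.2,-0.7,-0.15],[0.2,-0.7,-0.15],[0.2,-0.7,-0.1],[0.2,-0.7,-0.1],[0.1,-0.5,0],[0.04,-0.2,0],[0,0,0]], rotation=[[0,0,0],[0,0,0],[0,0,0],[0,0,0],[0,0,0],[0,0,0],[0,0,0],[0,0,0],[0,0,0],[0,0,0],[0,0,0],[0,0,0]])

```text
time: 17.8
tool_pos: [0.5398, -0.372, 0.2797]
tcp_rot: [0.093, -3.14, 0.003]
wrist_force: [0.3, 0.7, 0.9]
width: 0.497
grip_force: 0.0
```

```bash
python3 m.py bowl_small '(.538,-.355)' .061
```

```text
17.85 [ 0.54  -0.371  0.28 ] [ 0.095 -3.14   0.002] [-0.639  0.202  1.591 -0.001  1.349 -2.27 ]
tip 0.92 [145.9 197.1] [ 0.591 -0.574  0.   ]
tip 0.91 [208.1  33.8] [ 0.372 -0.48   0.   ]
tip 0.68 [302.9 279.8] [ 0.713 -0.333  0.   ]
tip 0.58 [296.8 169.6] [ 0.537 -0.356  0.   ]
mask 0.93 [249.5, 129.1, 97.6, 99.5] [ 539.6 -355.4] 61.0
mask 0.87 [141.4, 0.0, 112.2, 83.2] [ 376.1 -479.4] 61.9
mask 0.57 [82.5, 160.5, 98.2, 92.3] [ 592.8 -568.1] 65.3
rows 5 tool shift(start axes) mm [  0.996 -42.423 179.75 ] rot/row units [-0.002 -0.001 -0.001]
[0.0, -0.17, 0.72],[0.0, -0.17, 0.72],[0.0, -0.17, 0.72],[0.0, -0.17, 0.72],[0.0, -0.17, 0.72],
rows 2 tool shift(start axes) mm [ 0.  0. 59.] rot/row units [0. 0. 0.]
[0.0, 0.0, 0.59],[0.0, 0.0, 0.59],
```

>>> apply_moves(fingers=[0.5,0.5,0.5,0.5,0.5,0.5,0.5,0.5,0.5,0.5,0.5,0.5], travel=[[0,-0.17,0.4],[0,-0.17,0.6],[0,-0.17,0.6],[0,-0.17,0.6],[0,-0.17,0.6],[0,0,0.6],[0,0,0.5],[0,0,0.4],[0,0,0.25],[0,0,0.15],[0,0,0],[0,0,0]], rotation=[[0,0,0],[0,0,0],[0,0,0],[0,0,0],[0,0,0],[0,0,0],[0,0,0],[0,0,0],[0,0,0],[0,0,0],[0,0,0],[0,0,0]])

```text
time: 19.15
tool_pos: [0.5436, -0.4142, 0.0463]
tcp_rot: [-0.097, 3.139, -0.005]
wrist_force: [0.4, -0.6, 0.2]
width: 0.506
grip_force: 0.0
```

>>> apply_moves(fingers=[0.5,0,0,0,0,0,0,0], travel=[[0,0,0.08],[0,0,0],[0,0,0],[0,0,0],[0,0,0],[0,0,0],[0,0,0],[0,0,0]], rotation=[[0,0,0],[0,0,0],[0,0,0],[0,0,0],[0,0,0],[0,0,0],[0,0,0],[0,0,0]])

```text
time: 19.95
tool_pos: [0.5429, -0.4143, 0.0417]
tcp_rot: [-0.097, 3.14, -0.004]
wrist_force: [-2.1, 0.5, 3.3]
width: 0.032
grip_force: 79.3
```

>>> apply_moves(fingers=[0,0,0,0,0,0,0,0], travel=[[0,0,-0.2],[0,0,-0.4],[0,0,-0.5],[0,0,-0.5],[0,0,-0.5],[0,0,-0.3],[0,0,0],[0,0,0]], rotation=[[0,0,0],[0,0,0],[0,0,0],[0,0,0],[0,0,0],[0,0,0],[0,0,0],[0,0,0]])

```text
time: 20.75
tool_pos: [0.5425, -0.4135, 0.1606]
tcp_rot: [0.097, -3.14, 0.003]
wrist_force: [-0.3, 0.3, -1.2]
width: 0.032
grip_force: 78.6
```

```bash
python3 o.py bowl_small .042 .061; python3 -c "
from h import *
D=down(93.5)
T=np.array([.611,.040])-U[:2]*.0585
plan([((*T,.165),D)])"
```

```text
wrist tip 0.97 [ 0.003 -0.098 -0.042]
wrist mask 0.97 [-11.34  -82.943] 34.60017776489258
top tip 0.84 [-0.173 -0.032 -0.042]
top mask 0.83 [-191.919  -50.943] 45.42343521118164
scene tip 0.9 [ 0.099 -0.006 -0.042]
scene mask 0.95 [115.055  61.958] 76.08712768554688
large ((608.7112426757812, 30.437376022338867), 82.78215026855469)
[ 0.543 -0.414  0.161] [-0.687  0.325  1.659 -0.002  1.157 -2.318]
rows 9 tool shift(start axes) mm [-95.999 390.184  -4.835] rot/row units [-0.002 -0.001  0.   ]
[-0.21, 0.87, -0.01],[-0.21, 0.87, -0.01],[-0.21, 0.87, -0.01],[-0.21, 0.87, -0.01],[-0.21, 0.87, -0.01],[-0.21, 0.87, -0.01],[-0.21, 0.87, -0.01],[-0.21, 0.87, -0.01],[-0.21, 0.87, -0.01],
```

>>> apply_moves(fingers=[0,0,0,0,0,0,0,0,0,0,0,0], travel=[[-0.1,0.3,0],[-0.15,0.6,0],[-0.2,0.8,0],[-0.2,0.8,0],[-0.2,0.8,0],[-0.2,0.8,0],[-0.2,0.8,0],[-0.2,0.8,0],[-0.2,0.8,0.05],[-0.2,0.7,0.05],[-0.17,0.4,0.05],[-0.1,0.2,0.05]], rotation=[[0,0,0],[0,0,0],[0,0,0],[0,0,0],[0,0,0],[0,0,0],[0,0,0],[0,0,0],[0,0,0],[0,0,0],[0,0,0],[0,0,0]])

```text
time: 22.5
tool_pos: [0.6246, -0.0148, 0.1505]
tcp_rot: [-0.101, 3.14, -0.002]
wrist_force: [1.0, -0.5, -0.9]
width: 0.03
grip_force: 78.5
```

>>> apply_moves(fingers=[0], travel=[[0,0,0]], rotation=[[0,0,0]])

```text
time: 22.6
tool_pos: [0.6245, -0.0162, 0.15]
tcp_rot: [0.1, -3.139, 0.003]
wrist_force: [0.3, -0.4, -0.6]
width: 0.032
grip_force: 78.5
```

```bash
sed -i 's/\[:1\]: print(n/[:4]: print(n/; s/regions_of(n,t)\[:1\]/regions_of(n,t)[:4]/' o2.py; python3 o2.py bowl_small .042 .061; python3 v.py bowl_small v3
```

```text
wrist tip 0.96 [0.618 0.039 0.108]
wrist mask 0.78 [611.84   39.527] 61.91847229003906
top tip 0.97 [ 0.577 -0.528  0.108]
top tip 0.76 [ 0.365 -0.448  0.108]
top tip 0.74 [ 0.249 -0.306  0.108]
top tip 0.73 [0.612 0.033 0.108]
top mask 0.97 [ 246.059 -307.855] 57.343017578125
top mask 0.95 [630.624  23.416] 54.06488037109375
top mask 0.91 [ 369.506 -442.98 ] 57.324005126953125
top mask 0.83 [ 572.196 -527.509] 59.50682067871094
scene tip 0.71 [ 0.642 -0.405  0.108]
scene tip 0.68 [ 0.446 -0.32   0.108]
scene tip 0.67 [ 0.317 -0.204  0.108]
scene mask 0.91 [ 353.578 -161.308] 79.57670593261719
scene mask 0.69 [ 660.326 -372.643] 79.66653442382812
scene mask 0.46 [ 442.409 -279.161] 64.49559783935547
large ((633.778076171875, -35.20759582519531), 4.8786396980285645)
[ 0.625 -0.016  0.15 ] [-0.065  0.232  1.799 -0.002  1.112 -1.698]
23.15 [ 0.625 -0.019  0.15 ] [ 0.095 -3.14   0.004] [-0.044 -0.085 -1.228] [-0.088  0.019 -0.047] 0.029974219153994067 78.5260847909376
scene 0.92 [312.3 175.8]
scene 0.85 [269.4 238.3]
wrist 0.86 [367.7 227.7]
```

View pics/v3.png

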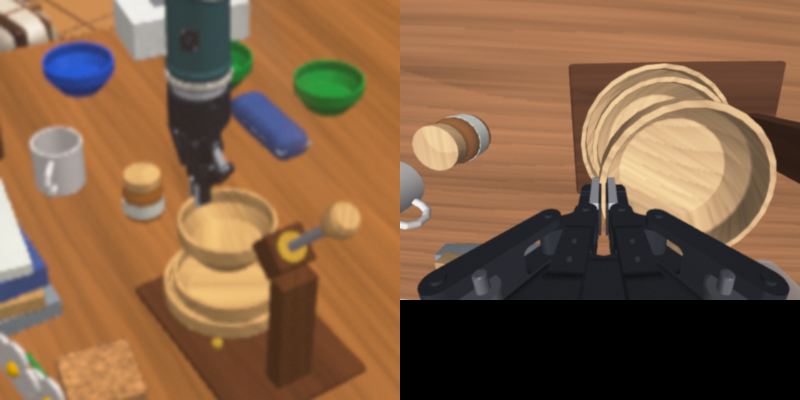

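>>> apply_moves(fingers=[0,0,0,0,0,0,0,0], travel=[[0.05,0,0.1],[0.05,0,0.25],[0,0,0.25],[0,0,0.2],[0,0,0.15],[0,0,0.1],[0,0,0.08],[0,0,0]], rotation=[[0,0,0],[0,0,0],[0,0,0],[0,0,0],[0,0,0],[0,0,0],[0,0,0],[0,0,0]])

```text
time: 24.15
tool_pos: [0.6193, -0.0184, 0.0932]
tcp_rot: [0.097, -3.139, 0.003]
wrist_force: [-0.3, -0.4, -0.8]
width: 0.03
grip_force: 78.5
```

>>> apply_moves(fingers=[0,0,0], travel=[[0,0,0.03],[0,0,0.02],[0,0,0]], rotation=[[0,0,0],[0,0,0],[0,0,0]])

```text
time: 24.45
tool_pos: [0.6198, -0.0184, 0.0915]
tcp_rot: [-0.097, 3.14, -0.004]
wrist_force: [-0.6, 0.3, -0.2]
width: 0.032
grip_force: 78.5
```

>>> apply_moves(fingers=[0,0,0], travel=[[0,0,0.03],[0,0,0.02],[0,0,0]], rotation=[[0,0,0],[0,0,0],[0,0,0]])

```text
time: 24.75
tool_pos: [0.6202, -0.0187, 0.0898]
tcp_rot: [-0.097, 3.139, -0.004]
wrist_force: [-1.1, -0.9, 3.9]
width: 0.032
grip_force: 79.1
```

Contact is at about +5 N, so I'll release and rise.

>>> apply_moves(fingers=[0.25,0.25,0.25,0.25,0.25,0.25,0.25,0.25,0.25,0.25], travel=[[0,0,0],[0,0,0],[0,0,0],[0,0,-0.2],[0,0,-0.4],[0,0,-0.7],[0,0,-0.7],[0,0,-0.7],[0,0,-0.5],[0,0,0]], rotation=[[0,0,0],[0,0,0],[0,0,0],[0,0,0],[0,0,0],[0,0,0],[0,0,0],[0,0,0],[0,0,0],[0,0,0]])

```text
time: 25.75
tool_pos: [0.6226, -0.0182, 0.2553]
tcp_rot: [-0.096, 3.13, -0.005]
wrist_force: [1.1, 0.4, -0.1]
width: 0.251
grip_force: 0.0
```

Run:
```python
from h import *
c=cam('wrist'); cv2.imwrite('pics/w4.png',cv2.cvtColor(c['image'],cv2.COLOR_RGB2BGR))
for t,h in (('bowl_large',.067),('bowl_medium',.085),('bowl_small',.103)):
    for d in regions_of('wrist',t)[:2]:
            cs=max(cv2.findContours(d['mask'].astype(np.uint8),0,1)[0],key=len)[:,0,:]
            P=np.array([onz(c,q,h)[:2] for q in cs.astype(float)]); print(t,round(d['p'],2),cv2.minEnclosingCircle(P.astype(np.float32)*1000))
s=read_state();print(s['time'],s['tool_pos'],s['q'])
G=GRIP+.075*PP
print('home->out grip',G)
plan([((.60,.20,.48),down(93.5)),(G+.14*PP,KR)])
```

```text
bowl_large 0.67 ((611.2718505859375, 39.138973236083984), 84.25042724609375)
bowl_large 0.63 ((710.169921875, -308.18035888671875), 68.02803039550781)
bowl_medium 0.74 ((611.9014892578125, 40.9432487487793), 73.0792236328125)
bowl_small 0.65 ((610.4614868164062, 37.306617736816406), 61.890541076660156)
25.95 [ 0.619 -0.018  0.247] [-0.068  0.151  1.709 -0.002  1.284 -1.7  ]
home->out grip [0.597 0.241 0.303]
rows 8 tool shift(start axes) mm [   5.86   218.293 -233.116] rot/row units [-0.002 -0.003  0.001]
[0.01, 0.55, -0.58],[0.01, 0.55, -0.58],[0.01, 0.55, -0.58],[0.01, 0.55, -0.58],[0.01, 0.55, -0.58],[0.01, 0.55, -0.58],[0.01, 0.55, -0.58],[0.01, 0.55, -0.58],
rows 7 tool shift(start axes) mm [  0.427 131.212  69.3  ] rot/row units [0.952 0.    0.   ]
[0.0, 0.37, 0.2],[0.0, 0.39, 0.16],[0.0, 0.41, 0.12],[0.0, 0.42, 0.08],[0.0, 0.42, 0.04],[0.0, 0.42, -0.01],[0.0, 0.42, -0.05],
```

View pics/w4.png

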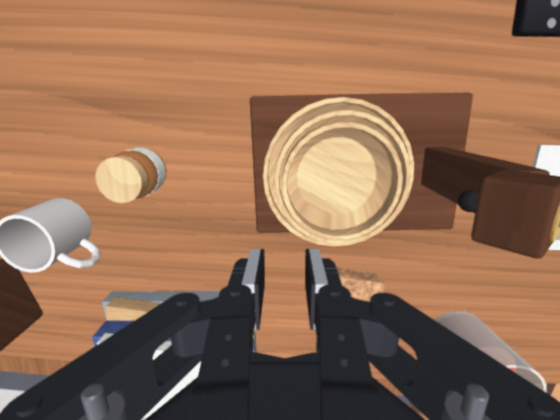

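>>> apply_moves(fingers=[0.25,0.25,0.25,0.25,0.25,0.25,0.25,0.25,0.25,0.25,0.25,0.25], travel=[[0,0,-0.5],[0,0.1,-0.9],[0,0.2,-0.9],[0,0.3,-0.8],[0,0.5,-0.7],[0.02,0.6,-0.5],[0.02,0.6,-0.3],[0.02,0.6,-0.1],[0.02,0.6,0],[0.02,0.5,0],[0.01,0.3,0],[0,0,0]], rotation=[[0,0,0],[0,0,0],[0,0,0],[0,0,0],[0,0,0],[0,0,0],[0,0,0],[0,0,0],[0,0,0],[0,0,0],[0,0,0],[0,0,0]])

```text
time: 27.15
tool_pos: [0.6005, 0.1982, 0.4813]
tcp_rot: [0.1, -3.136, 0.004]
wrist_force: [0.1, -0.5, 0.2]
width: 0.247
grip_force: 0.0
```

Run:
```python
from h import *
s=read_state();print(s['time'],s['tool_pos'],s['q'])
T=np.array([.594,.2315,.2924])
plan([(T+.12*PP,KR)])
```

```text
27.15 [0.601 0.198 0.481] [ 0.28   0.14   1.304 -0.002  1.702 -1.355]
rows 7 tool shift(start axes) mm [  3.801 110.999  96.661] rot/row units [ 0.949 -0.003  0.006]
[0.01, 0.32, 0.28],[0.01, 0.34, 0.24],[0.01, 0.37, 0.21],[0.01, 0.38, 0.17],[0.01, 0.4, 0.13],[0.01, 0.41, 0.09],[0.01, 0.42, 0.05],
```

>>> apply_moves(fingers=[1,1,1,1,1,1,1,1,1,1], travel=[[0.01,0.24,0.22],[0.01,0.25,0.2],[0.01,0.27,0.18],[0.01,0.28,0.15],[0.01,0.29,0.12],[0.01,0.3,0.1],[0.01,0.31,0.07],[0.01,0.31,0.05],[0.01,0.32,0.02],[0,0,0]], rotation=[[0.74,0,0],[0.74,0,0],[0.74,0,0],[0.74,0,0],[0.74,0,0],[0.74,0,0],[0.74,0,0],[0.74,0,0],[0.74,0,0],[0,0,0]])

```text
time: 28.15
tool_pos: [0.5889, 0.3054, 0.3825]
tcp_rot: [-0.099, 2.934, -1.081]
wrist_force: [-0.0, 0.4, -0.5]
width: 1.0
grip_force: 0.0
```

Run:
```python
from h import *
c=cam('wrist'); s=read_state();print(s['time'],s['tool_pos'],s['q'])
T=np.array([.594,.2315,.2924]); G=T+.019*PP
for d in tip_of('wrist','plunger_grip')[:2]:
    o,v=ray(c,d['location']); e=o+v*((G-o)@PP)/(v@PP)-G; print(d['p'],'off tool mm',KR.T@e*1000)
plan([(T,KR)])
```

```text
28.2 [0.59  0.304 0.385] [ 0.71   0.444  1.238 -0.569  1.883 -0.986]
0.63 off tool mm [1.492 0.159 0.   ]
rows 3 tool shift(start axes) mm [  0.204   6.121 119.066] rot/row units [-0.011 -0.007  0.007]
[0.0, 0.04, 0.79],[0.0, 0.04, 0.79],[0.0, 0.04, 0.79],
```

>>> apply_moves(fingers=[1,1,1,1,1,1,0,0,0,0,0,0], travel=[[0.01,0.03,0.5],[0.01,0.03,0.6],[0,0.03,0.5],[0,0.02,0.4],[0,0.01,0.2],[0,0,0.16],[0,0,0],[0,0,0],[0,0,0],[0,0,0],[0,0,0],[0,0,0]], rotation=[[-0.03,-0.02,0.02],[0,0,0],[0,0,0],[0,0,0],[0,0,0],[0,0,0],[0,0,0],[0,0,0],[0,0,0],[0,0,0],[0,0,0],[0,0,0]], newtons=90)

```text
time: 29.45
tool_pos: [0.5937, 0.2345, 0.2959]
tcp_rot: [-0.089, 2.929, -1.06]
wrist_force: [-1.1, 5.2, 5.3]
width: 0.392
grip_force: 89.2
```

>>> apply_moves(fingers=[0,0,0,0,0,0,0,0,0,0,0], travel=[[0,0,0.1],[0,0,0.15],[0,0,0.2],[0,0,0.2],[0,0,0.2],[0,0,0.2],[0,0,0.2],[0,0,0.2],[0,0,0.07],[0,0,0],[0,0,0]], rotation=[[0,0,0],[0,0,0],[0,0,0],[0,0,0],[0,0,0],[0,0,0],[0,0,0],[0,0,0],[0,0,0],[0,0,0],[0,0,0]])

```text
time: 30.55
tool_pos: [0.5977, 0.1864, 0.2384]
tcp_rot: [-0.088, 2.927, -1.057]
wrist_force: [-0.2, 8.7, 9.1]
width: 0.396
grip_force: 92.2
```

>>> apply_moves(fingers=[1,1,1,1,1,1,1,1,1,1], travel=[[0,0,0],[0,0,0],[0,0,0],[0,0,0],[0,0,-0.3],[0,0,-0.6],[0,0,-0.8],[0,0,-0.7],[0,0,-0.4],[0,0,0]], rotation=[[0,0,0],[0,0,0],[0,0,0],[0,0,0],[0,0,0],[0,0,0],[0,0,0],[0,0,0],[0,0,0],[0,0,0]])

```text
time: 31.55
tool_pos: [0.5914, 0.2769, 0.3475]
tcp_rot: [-0.088, 2.927, -1.056]
wrist_force: [0.2, -0.5, -0.2]
width: 0.996
grip_force: 0.0
```

```bash
python3 v.py plunger_grip v4
python3 - <<'E'
from h import *
for n in ('scene','top'):
    c=cam(n); im=c['image']; cv2.imwrite(f'pics/end_{n}.png',cv2.cvtColor(im,cv2.COLOR_RGB2BGR))
    print(n,[(round(d['p'],2),np.round(d['location'],1)) for d in tip_of(n,'plunger_grip')[:2]])
E
```

```text
31.55 [0.591 0.277 0.347] [-0.088  2.927 -1.056] [ 0.161 -0.544 -0.233] [ 0.294  0.034 -0.007] 0.9960276683248535 0.0
scene 0.66 [301.4 235.7]
wrist 0.66 [284.4 203.1]
wrist 0.27 [526.2  23. ]
scene [(0.6, array([302.4, 234. ])), (0.42, array([279.9, 248.5]))]
top [(0.79, array([185.8, 163.7]))]
```

View pics/v4.png

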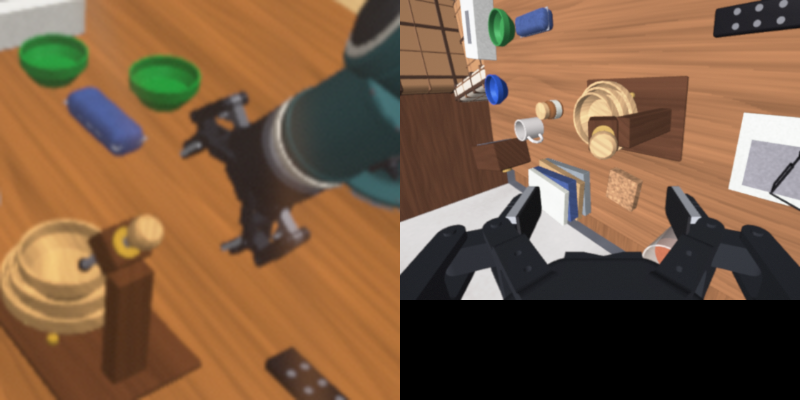

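The knob is back at its home pixel (302,235), the plunger tip sits over the nested stack, and the gripper is clear.

```bash
python3 -c "
from workcell import *
print(finish_job())"
```

```text
the job is handed in; nothing more can be done
None
```

The job is handed in, with no verdict returned: in the last pictures all three bowls are nested and centred, the plunger knob is fully home over them, and the gripper is clear of everything.

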